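# Back off the sushi mould press and run the mould out

### The arm

A 7-joint arm with a two-finger parallel gripper is mounted at the origin on the work surface. World frame = base frame: x ahead of the robot, y to its left, z up, the work surface at z = 0. Lengths are in m, angles in rad, forces in N, time in s.
With the tool pointing down it reaches from about 0.4 to 0.875 m from the base axis. Payload 6.5 kg.
Tool frame: the origin (TCP) lies midway between the tips of the shut fingers; the grasp point (between the pads) lies 19 mm behind it; x points along the fingers, z is the direction in which the jaws open and shut, and the axes are right-handed (so a half turn about x gives the same grasp; the last joint's range is limited). The gripper opens to 88 mm and grips with 3 to 60 N. Pads are 18 mm wide; open, the fingers measure 123 mm over their backs; the gripper's body (75 mm by 187 mm) begins 45 mm behind the grasp point.
Start: joints at [-1.334, 0.536, -0.004, 1.538, 0.003, 1.067, -0.071], TCP at [0.194, 0.62, 0.199] pointing down, gripper open.
Joint ranges: [-2.7, 2.7], [-0.37, 2.16], [-1.27, 1.26], [0.24, 2.4], [-1.31, 4.45], [0.19, 1.91], [-2.76, 2.76]. Speed limits (rad/s): [2.39, 2.39, 3.14, 3.14, 3.14, 3.14, 3.14].

### API

Orientations are given as a rotation vector (axis times angle).
In Python, from cell import bot gives the robot as it stands.
- The arm moves only by the shell command python3 -m pendant 'ROWS' [FORCE]. ROWS is JSON, a list of rows, each a list of 3 entries, a list of its own where there are three numbers: the shift along the tool's x, y, z in cm, then the turn, a rotation vector about the tool's x, y, z in degrees, then the opening, from 0 (shut) to 1 (fully open). In form: [[[x, y, z], [wx, wy, wz], grip], ...]. A call has 1 to 12 rows; each row shifts and turns the commanded pose from where the row before left it, along the tool's axes as they then stand; what a row does not reach is not made up. A row lasts 1/12 s, in which the tool goes at most 41.7 mm and 7.16 degrees, less where a joint would pass 70% of its speed; a pose out of reach is approached as far as the arm can. A call with a gripper value outside its range is refused whole. The fingers move at their own pace and stop on an object; FORCE is the grip in N (left out, the last holds). Time passes only in rows, so rows that do not move let the fingers close. It gives the time, the measured TCP pose, the force and the opening at its end, in the units of the state.
- bot.sense(): the state, without advancing time (a new reading comes with each control period).
- bot.get_image(name): name is "scene" or "top" or "wrist"; returns the picture (384x512x3 uint8, red, green, blue); there is no depth.
- bot.get_calibration(name): a dict with "fx", "fy", "cx", "cy" (pixels), "k1" (the pictures are not rectified: a ray, as slopes to the right and down, at radius r is drawn at 1 + k1 r^2 times it, then the intrinsics apply), "rvec" (rotation vector, rad) and "tvec" (3), from world to camera coordinates, as OpenCV has them. Camera axes: x right, y down, z forward; pixel columns grow to the right and rows downward; lengths in m; the calibration is good to about 2 mm. A picture is of the moment at which its call begins: read the wrist's pose just before it. get_calibration takes no time and is no camera call; for the wrist camera it gives the pose at the moment of the call.
- bot.sign_off(): hands the job in, once; it reports no verdict.
The state is a dict: "clock": time; "joint_positions": joint angles; "dq": joint speeds; "joint_torque": joint torques, N m; "tcp_pos": TCP position; "eef_rot": TCP orientation; "wrist_force": force on the tool from outside, world axes, zero at the start; "moment": the same for the moment, N m; "finger_gap": finger opening in m.
Only numpy, scipy, OpenCV 4.12 (cv2) and the standard library are available. Lean on these libraries where they do the work, as an engineer would, in place of code of your own. Each camera call takes 0.05 s, during which the arm holds its last target.

### The job

Loosen the press by rolling a fingertip across the knurled rim of its black wheel, anticlockwise seen from above, for two full turns (within about a quarter turn). Then, with a fingertip against the inner face of the sled's blue end bar, push the freed mould sled along its rails, out from under the press, until it meets the red end stop. Grip and lift nothing, leave the other things on the counter where they are, and finish clear of everything.

Things in the scene. Friction and masses are not known exactly. Their poses are not given: they have to be found in the camera images.
- press: Fixed screw press. Origin on the counter (z 0) below the wheel's axis, z up; the sled runs out along its +y. Wooden base x -100..100, y -85..285 mm, 15 mm thick. Aluminium guide rails along y: inner faces x = -47 and +47 mm, tops at z 29 mm. Yaw up to 17 degrees either way.
- bridge (a point): Centre of the top face of the steel bridge under the wheel, 110 mm above the counter. The bridge is 188 mm long along the press's x, 34 mm wide, 16 mm thick, on two steel posts at x = -85 and +85 mm.
- stop_face (a point): Middle of the red end stop's face that the sled meets, at y = +262 mm of the press, 30 mm above the counter. The stop is 94 mm wide and 15 to 45 mm above the counter.
- wheel_top (a point): Centre of the top of the black knurled wheel, on its vertical axis, 142 mm above the counter when tight. Wheel 96 mm across over its 36 upright ridges (2 mm proud, 8 mm pitch), 26 mm thick, underside 6 mm above the bridge when tight; yellow index line on top. It rises 4 mm a turn as it is loosened. 2 to 3 N along the rim turns it; it stays where it is left.
- wheel (a joint): Turn of the knurled wheel in rad: 0 = tight, growing as it is loosened (anticlockwise from above), 12.57 = two full turns. Starts between 0 and 0.4; would run to 18.9. Below about 1.5 turns the steel foot under the screw still sits in the recess of the mould's lid and locks the sled.
- sled: Loose mould sled, about 0.6 kg, axes as the press's. White sole 90 mm wide, y -60..152 mm, 12 mm thick, between the rails (2 mm play a side); closed wooden mould 84 x 100 mm at the origin, 58 mm tall, 6 mm deep recess on top; blue end bar. Origin: mould's centre at the sole's underside, 15 mm above the counter; at y 0 of the press at the start, y 110 mm when against the stop.
- push_bar (a point): Middle of the inner face (towards the mould) of the sled's blue end bar, 60 mm above the counter, 138 mm from the wheel's axis at the start. Bar 90 mm wide, 14 mm thick, top 75 mm above the counter. Between mould and this face is an open gap of 88 mm over the sole (its top 27 mm above the counter).
- sauce_bottle: Bystander: amber bottle, 56 mm across, 150 mm tall, origin at its foot.
- tea_cup: Bystander: blue cup, 72 mm across, 75 mm tall, origin at its foot.
- sauce_dish: Bystander: white dish, 90 mm across, 18 mm tall, origin at its foot.
- garnish_tray: Bystander: black divided tray 170 x 120 x 45 mm, origin at its underside.
- canister: Bystander: blue jar with a white cap, 66 mm across, 120 mm tall, origin at its foot.
- rice_bowl: Bystander: white bowl, 120 mm across, 60 mm tall, origin at its foot.
- rice_paddle: Bystander: wooden paddle lying flat on the counter, origin at its underside.

How it is judged:
By the outcome, as a careful person would: the job done as asked, in the order asked, and still so for the second after the job is handed in, with the robot touching nothing.
It also fails if it takes over 69 s, if anything falls off the work surface, if the arm or the gripper's body presses on something with over 40 N, if the wrist force passes 120 N, or if a joint passes its speed limit or range.

## Working session

There is one attempt and no reset: what is moved stays moved. The work goes in short steps, Python scripts to look and compute and a shell command to move; the robot and the scene stay as the last step left them, time stands still between calls to the robot, and variables do not carry over. Pictures are saved under pics/ and viewed, and the job is handed in when it is done.

```bash
ls; mkdir -p pics; python3 - <<'E'
from cell import bot
import cv2
s=bot.sense();print(s)
for n in("scene","top","wrist"):
    c=bot.get_calibration(n);print(n,c)
    cv2.imwrite(f"pics/{n}0.png",bot.get_image(n)[:,:,::-1])
E
```

```text
pics
{'clock': 0.0, 'joint_positions': array([-1.3341956 ,  0.53714455, -0.00443346,  1.53882998,  0.00261111,
        1.06733029, -0.07120532]), 'dq': array([-9.28328438e-04, -2.29832448e-04,  9.18220952e-04, -9.51569289e-04,
       -7.51283810e-05,  4.27331435e-04,  2.28127645e-03]), 'joint_torque': array([-5.18550969e-04, -5.70981717e+01,  9.90635343e-01, -2.51585716e+01,
       -5.62207494e-02,  1.81672041e-02,  1.34208567e-04]), 'tcp_pos': array([0.19365331, 0.61977871, 0.19827003]), 'eef_rot': array([-0.98447119,  1.33866302,  0.98261395]), 'wrist_force': array([ 0.25608632, -0.31773905, -0.04903021]), 'moment': array([-0.02903979, -0.04697873,  0.01985693]), 'finger_gap': 0.08811139775299284}
scene {'fx': 460.3540019035997, 'fy': 460.3540019035997, 'cx': 262.48615758720496, 'cy': 192.77538725307704, 'k1': -0.10966786813020822, 'rvec': array([ 0.79698039,  2.45606859, -1.25998759]), 'tvec': array([ 0.45311986, -0.08144099,  2.1810567 ])}
top {'fx': 361.1082175319019, 'fy': 361.1082175319019, 'cx': 255.61253272576644, 'cy': 189.90520672055425, 'k1': -0.006233097853492086, 'rvec': array([ 2.17121614, -2.18832653,  0.07528135]), 'tvec': array([-0.01114413,  0.5730858 ,  1.32420341])}
wrist {'fx': 301.9595042854285, 'fy': 301.9595042854285, 'cx': 254.4590077615366, 'cy': 193.05909317540653, 'k1': -0.050900940191220684, 'rvec': array([-2.32069068, -1.70868438, -0.26240344]), 'tvec': array([-0.64842846, -0.04173392,  0.38974013])}
```

View pics/top0.png

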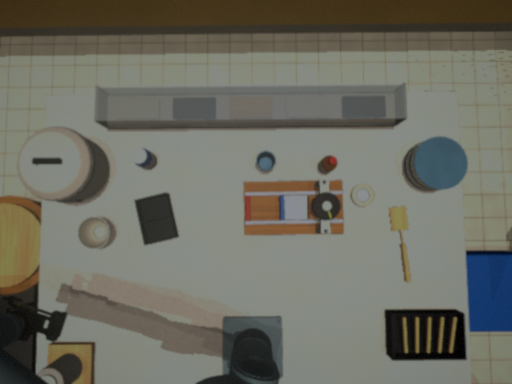

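View pics/scene0.png

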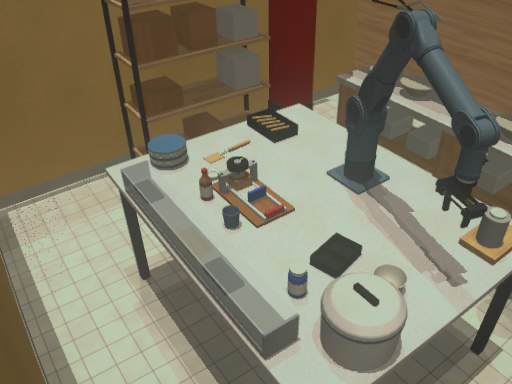

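View pics/wrist0.png

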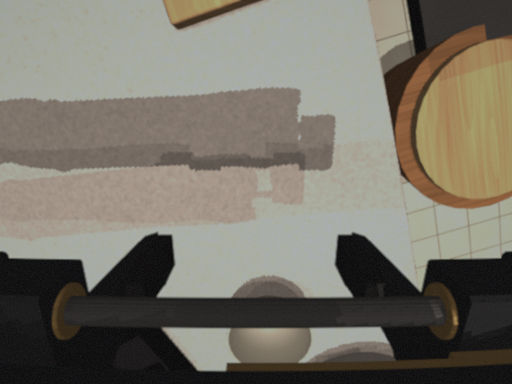

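```bash
cat > h.py <<'E'
import numpy as np,cv2
from cell import bot
def parts(c):
    K=np.array([[c['fx'],0,c['cx']],[0,c['fy'],c['cy']],[0,0,1.]])
    return K,np.array([c['k1'],0,0,0,0.]),np.array(c['rvec']),np.array(c['tvec'])
def ray(c,uv):
    K,d,r,t=parts(c);R=cv2.Rodrigues(r)[0]
    p=cv2.undistortPoints(np.array(uv,float).reshape(-1,1,2),K,d).reshape(-1,2)
    D=np.c_[p,np.ones(len(p))]@R
    return -R.T@t,D
def plane(c,uv,z):
    o,D=ray(c,uv);return o+D*((z-o[2])/D[:,2])[:,None]
def proj(c,P):
    K,d,r,t=parts(c);return cv2.projectPoints(np.array(P,float).reshape(-1,1,3),r,t,K,d)[0].reshape(-1,2)
E
python3 - <<'E'
import cv2
a=cv2.imread('pics/top0.png')[165:250,230:410];cv2.imwrite('pics/top0z.png',cv2.resize(a,None,fx=4.4,fy=4.4,interpolation=cv2.INTER_CUBIC))
a=cv2.imread('pics/scene0.png')[140:240,180:310];cv2.imwrite('pics/scene0z.png',cv2.resize(a,None,fx=6,fy=6,interpolation=cv2.INTER_CUBIC))
E
```

```text
(no output)
```

View pics/top0z.png

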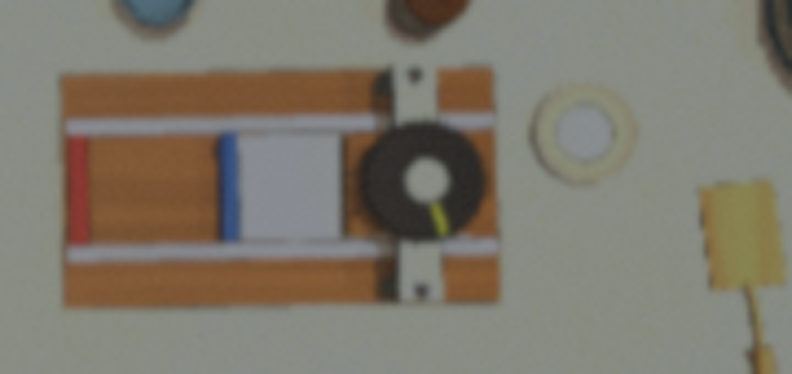

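View pics/scene0z.png

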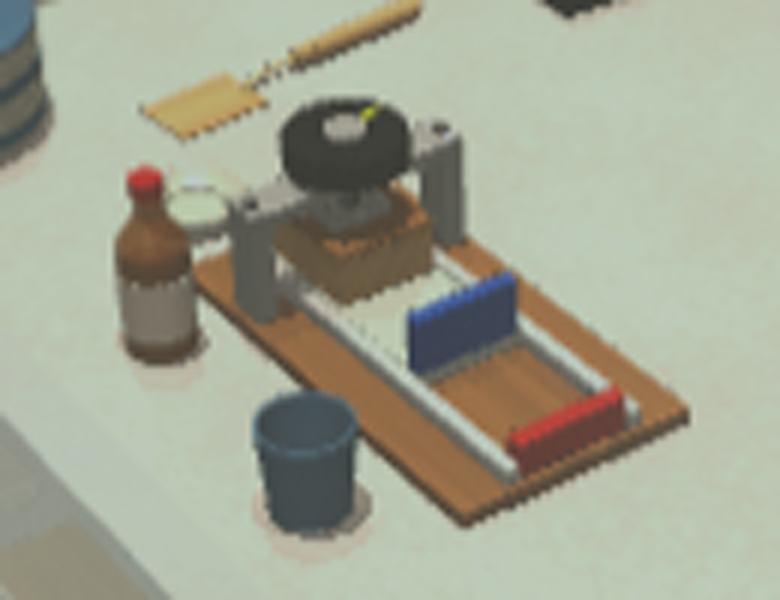

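```bash
cat > meas.py <<'E'
from h import *
import sys
def meas(f='pics/top0.png'):
    c=bot.get_calibration('top');im=cv2.imread(f);hsv=cv2.cvtColor(im,cv2.COLOR_BGR2HSV)
    roi=np.zeros(im.shape[:2],np.uint8);roi[172:242,236:352]=255
    m=cv2.inRange(hsv,(5,90,60),(20,255,255))&roi
    pts=np.argwhere(m)[:,::-1].astype(np.float32)
    w=plane(c,pts,0.015)[:,:2]
    r=cv2.minAreaRect(w.astype(np.float32)*1000);print('base',r)
    d=cv2.inRange(hsv,(0,0,0),(180,255,75))&roi;d[:,:308]=0
    d=cv2.morphologyEx(d,cv2.MORPH_OPEN,np.ones((5,5)))
    k=max(cv2.findContours(d,0,1)[0],key=cv2.contourArea).reshape(-1,2)
    W=plane(c,k.astype(float),0.142)[:,:2].astype(np.float32)*1000
    print('wheel',cv2.minEnclosingCircle(W),cv2.fitEllipse(W))
    for n,lo,hi,z in(('blue',(100,120,40),(130,255,255),.075),('red',(0,140,60),(4,255,255),.045),('yel',(24,120,80),(36,255,255),.142)):
        q=cv2.inRange(hsv,lo,hi)&roi
        if n=='red': q|=cv2.inRange(hsv,(172,120,60),(180,255,255))&roi;q[:,300:]=0
        p=np.argwhere(q)[:,::-1].astype(float)
        if len(p)>2: print(n,len(p),cv2.minAreaRect((plane(c,p,z)[:,:2]*1000).astype(np.float32)))
if __name__=='__main__':meas(*sys.argv[1:])
E
python3 meas.py
python3 - <<'E'
from h import *
c=bot.get_calibration('top')
z=np.array([(62,74),(491,67),(498,300),(64,306)])/4.4+[229.6,164.6]
P=plane(c,z,.015);print(P.round(4))
print('bridge screws',plane(c,np.array([(414,75),(421,290)])/4.4+[229.6,164.6],.11).round(4))
print('wheel c (silver)',plane(c,np.array([(427,180)])/4.4+[229.6,164.6],.147).round(4))
print('idx',plane(c,np.array([(434,203),(443,234)])/4.4+[229.6,164.6],.142).round(4))
s=bot.get_calibration('scene')
for q in [(.5686,-.188,.142)]: print(proj(s,q))
E
```

```text
base ((507.66754150390625, -154.92906188964844), (196.4265594482422, 365.77984619140625), 0.4605216979980469)
wheel ((506.07366943359375, -249.61509704589844), 50.427955627441406) ((508.19293212890625, -248.85873413085938), (82.70714569091797, 95.96987915039062), 17.587038040161133)
blue 57 ((507.11163330078125, -108.24351501464844), (78.59086608886719, 8.610273361206055), 2.2850704193115234)
red 82 ((505.3323974609375, 14.307306289672852), (10.964140892028809, 80.22418212890625), 89.67903900146484)
yel 18 ((478.6978759765625, -264.86102294921875), (19.016733169555664, 8.560253143310547), 17.218368530273438)
[[ 0.6058  0.0289  0.015 ]
 [ 0.6088 -0.3367  0.015 ]
 [ 0.4114 -0.3376  0.015 ]
 [ 0.4091  0.0282  0.015 ]]
bridge screws [[ 0.5932 -0.2536  0.11  ]
 [ 0.4239 -0.2554  0.11  ]]
wheel c (silver) [[ 0.5089 -0.255   0.147 ]]
idx [[ 0.4914 -0.2609  0.142 ]
 [ 0.4676 -0.2672  0.142 ]]
[[234.20371678 172.48732618]]
```

```bash
python3 - <<'E'
from h import *
R=cv2.Rodrigues(bot.sense()['eef_rot'])[0];print(R.round(3))
c=bot.get_calibration('top');s=bot.get_calibration('scene')
im=cv2.imread('pics/top0.png');hsv=cv2.cvtColor(im,cv2.COLOR_BGR2HSV)
m=(cv2.inRange(hsv,(172,100,50),(180,255,255))|cv2.inRange(hsv,(0,150,50),(4,255,255)))[150:178,315:345]
p=np.argwhere(m)[:,::-1].mean(0)+[315,150];print(p,plane(c,[p],.15))
# triangulate bottle cap & wheel hub
def tri(uvt,uvs):
    o1,d1=ray(c,[uvt]);o2,d2=ray(s,[uvs]);A=np.c_[d1[0],-d2[0]];x=np.linalg.lstsq(A,o2-o1,rcond=None)[0]
    a=o1+d1[0]*x[0];b=o2+d2[0]*x[1];return (a+b)/2,np.linalg.norm(a-b)
print(tri(p,np.array((146,178))/6+[179.6,139.6]))
print(tri(np.array((427,180))/4.4+[229.6,164.6],np.array((345,124))/6+[179.6,139.6]))
print(tri(plane and np.array((414,75))/4.4+[229.6,164.6],np.array((250,205))/6+[179.6,139.6]))
E
```

```text
[[-0.    -0.955  0.298]
 [-0.001  0.298  0.955]
 [-1.    -0.    -0.001]]
[332.02564103 160.25641026] [[ 0.66188466 -0.2760556   0.15      ]]
(array([ 0.66337465, -0.27731206,  0.14839408]), np.float64(0.002996386323046698))
(array([ 0.50931883, -0.25519687,  0.14752225]), np.float64(0.0010548815741041153))
(array([ 0.59397157, -0.25411426,  0.11022288]), np.float64(0.0018948368868894633))
```

```bash
python3 -m pendant '[[[0,0,0],[7.15,0,0],0],[[0,0,0],[7.15,0,0],0],[[0,0,0],[7.15,0,0],0],[[0,0,0],[7.15,0,0],0],[[0,0,0],[7.15,0,0],0],[[0,0,0],[7.15,0,0],0],[[0,0,0],[7.15,0,0],0],[[0,0,0],[7.15,0,0],0],[[0,0,0],[7.15,0,0],0],[[0,0,0],[7.15,0,0],0],[[0,0,0],[0.7,0,0],0]]' 20
python3 -m pendant '[[[0,-3.5,1.9],[0,0,0],0],[[0,-3.5,1.9],[0,0,0],0],[[0,-3.5,1.9],[0,0,0],0],[[0,-3.5,1.9],[0,0,0],0],[[0,-3.5,1.9],[0,0,0],0],[[0,-3.5,1.9],[0,0,0],0],[[0,-3.5,1.9],[0,0,0],0],[[0,-3.5,1.9],[0,0,0],0],[[0,-3.5,1.9],[0,0,0],0],[[0,-3.5,1.9],[0,0,0],0],[[0,-3.5,1.9],[0,0,0],0],[[0,-3.5,1.9],[0,0,0],0]]'
```

```text
clock: 1.07
tcp_pos: [0.1936, 0.6202, 0.1987]
eef_rot: [-0.003, 1.571, 0.002]
wrist_force: [-0.4, -0.3, -0.3]
finger_gap: 0.0169
clock: 2.07
tcp_pos: [0.4257, 0.2005, 0.1993]
eef_rot: [-0.009, 1.57, 0.01]
wrist_force: [1.1, 1.2, 0.0]
finger_gap: 0.0005
```

```bash
python3 -m pendant '[[[0,-3.7,0],[0,0,0],0],[[0,-3.7,0],[0,0,0],0],[[0,-3.7,0],[0,0,0],0],[[0,-3.7,0],[0,0,0],0],[[0,-3.7,0],[0,0,0],0],[[0,-3.7,0],[0,0,0],0],[[0,-3.7,0],[0,0,0],0],[[0,-3.7,0],[0,0,0],0],[[0,-3.7,0],[0,0,0],0],[[0,-3.7,0],[0,0,0],0],[[0,-3.7,0],[0,0,0],0],[[0,-3.7,0],[0,0,0],0]]'
python3 -m pendant '[[[2,0,0],[0,0,0],0],[[2,0,0],[0,0,0],0],[[2,0,0],[0,0,0],0],[[1,0,0],[0,0,0],0],[[0,-0.5,0],[0,0,0],0],[[0,0,0],[0,0,0],0]]'
python3 - <<'E'
from h import *
for n in('wrist','scene'): cv2.imwrite(f'pics/{n}1.png',bot.get_image(n)[:,:,::-1])
print(bot.sense()['tcp_pos'],bot.sense()['wrist_force'])
a=cv2.imread('pics/scene1.png')[120:240,160:310];cv2.imwrite('pics/scene1z.png',cv2.resize(a,None,fx=5,fy=5,interpolation=cv2.INTER_CUBIC))
E
```

```text
clock: 3.07
tcp_pos: [0.4283, -0.2434, 0.1992]
eef_rot: [-0.009, 1.571, 0.01]
wrist_force: [0.7, 0.7, -0.1]
finger_gap: 0.0004
clock: 3.57
tcp_pos: [0.4286, -0.2477, 0.1294]
eef_rot: [-0.007, 1.571, 0.006]
wrist_force: [-1.0, -0.1, 1.1]
finger_gap: 0.0006
[ 0.42940639 -0.24743519  0.13018331] [-0.45671487 -0.40917563 -0.78168391]
```

View pics/wrist1.png

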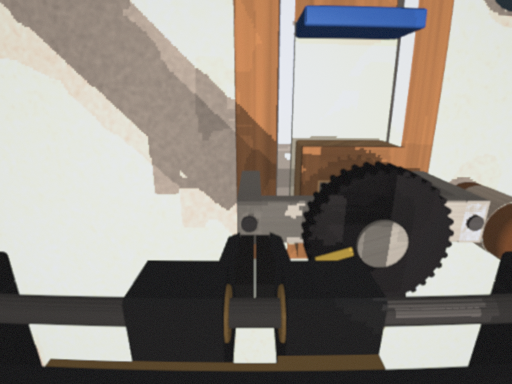

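View pics/scene1z.png

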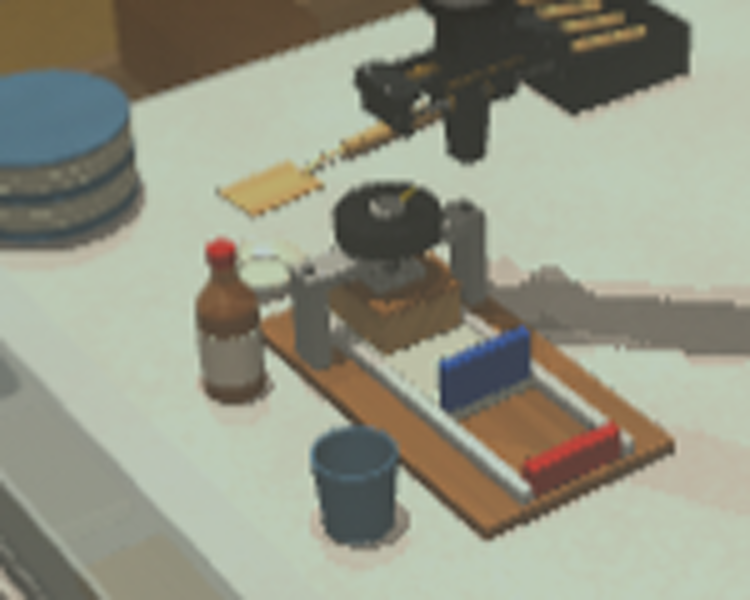

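```bash
python3 -m pendant '[[[0,-0.4,0.4],[0,0,0],0],[[0,-0.4,0.4],[0,0,0],0],[[0,0,0.2],[0,0,0],0],[[0,0,0],[0,0,0],0]]'
python3 -m pendant '[[[0,0,0.2],[0,0,0],0],[[0,0,0],[0,0,0],0],[[0,0,0],[0,0,0],0]]'
python3 -m pendant '[[[0,0,0.2],[0,0,0],0],[[0,0,0],[0,0,0],0],[[0,0,0],[0,0,0],0]]'
```

```text
clock: 4.0
tcp_pos: [0.4398, -0.255, 0.1295]
eef_rot: [-0.007, 1.57, 0.006]
wrist_force: [-0.3, 0.0, -0.7]
finger_gap: 0.0001
clock: 4.25
tcp_pos: [0.4408, -0.2545, 0.1291]
eef_rot: [-0.006, 1.571, 0.007]
wrist_force: [-0.8, 0.3, 0.4]
finger_gap: 0.0003
clock: 4.5
tcp_pos: [0.4428, -0.2546, 0.1291]
eef_rot: [-0.006, 1.571, 0.006]
wrist_force: [0.0, -0.1, -0.5]
finger_gap: 0.0006
```

```bash
for i in 1; do python3 -m pendant '[[[0,0,0.2],[0,0,0],0],[[0,0,0.2],[0,0,0],0],[[0,0,0],[0,0,0],0]]'; python3 -m pendant '[[[0,0,0.2],[0,0,0],0],[[0,0,0],[0,0,0],0]]';python3 -m pendant '[[[0,0,0.2],[0,0,0],0],[[0,0,0],[0,0,0],0]]'; done
```

```text
clock: 4.75
tcp_pos: [0.4473, -0.2545, 0.1291]
eef_rot: [-0.007, 1.57, 0.006]
wrist_force: [-0.2, -0.2, 0.3]
finger_gap: 0.0006
clock: 4.92
tcp_pos: [0.4491, -0.2546, 0.1291]
eef_rot: [-0.006, 1.571, 0.006]
wrist_force: [-0.6, 0.4, -0.1]
finger_gap: 0.0003
clock: 5.08
tcp_pos: [0.4511, -0.2545, 0.1291]
eef_rot: [-0.006, 1.571, 0.006]
wrist_force: [0.1, 0.1, -0.6]
finger_gap: 0.0007
```

```bash
python3 -m pendant '[[[0,0,0.2],[0,0,0],0],[[0,0,0],[0,0,0],0]]'; python3 -m pendant '[[[0,0,0.1],[0,0,0],0],[[0,0,0],[0,0,0],0]]';python3 -m pendant '[[[0,0,0.1],[0,0,0],0],[[0,0,0],[0,0,0],0]]'
```

```text
clock: 5.25
tcp_pos: [0.4531, -0.2545, 0.1292]
eef_rot: [-0.006, 1.571, 0.006]
wrist_force: [0.5, 0.1, 0.2]
finger_gap: 0.0002
clock: 5.42
tcp_pos: [0.4539, -0.2545, 0.1291]
eef_rot: [-0.006, 1.571, 0.006]
wrist_force: [0.5, 0.3, 0.4]
finger_gap: 0.0005
clock: 5.58
tcp_pos: [0.4549, -0.2545, 0.1291]
eef_rot: [-0.006, 1.571, 0.006]
wrist_force: [0.3, -0.0, 0.4]
finger_gap: 0.0004
```

```bash
python3 -m pendant '[[[0,0,0.1],[0,0,0],0],[[0,0,0],[0,0,0],0]]'; python3 -m pendant '[[[0,0,0.1],[0,0,0],0],[[0,0,0],[0,0,0],0]]';python3 - <<'E'
from h import *
cv2.imwrite('pics/wrist2.png',cv2.resize(bot.get_image('wrist')[150:300,200:480,::-1],None,fx=2.8,fy=2.8))
E
```

```text
clock: 5.75
tcp_pos: [0.4559, -0.2545, 0.1292]
eef_rot: [-0.006, 1.571, 0.006]
wrist_force: [-0.3, 0.2, -0.6]
finger_gap: 0.0003
clock: 5.92
tcp_pos: [0.4569, -0.2545, 0.1291]
eef_rot: [-0.006, 1.571, 0.006]
wrist_force: [-0.2, -0.4, 0.4]
finger_gap: 0.0005
```

View pics/wrist2.png

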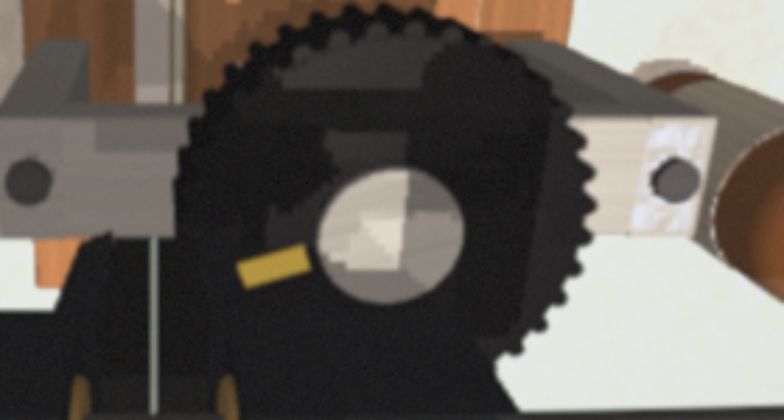

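```bash
python3 -m pendant '[[[0,0,0.1],[0,0,0],0],[[0,0,0],[0,0,0],0]]'; python3 -m pendant '[[[0,0,0.1],[0,0,0],0],[[0,0,0],[0,0,0],0]]'; python3 -m pendant '[[[0,0,0.1],[0,0,0],0],[[0,0,0],[0,0,0],0]]'
```

```text
clock: 6.13
tcp_pos: [0.4579, -0.2545, 0.1291]
eef_rot: [-0.006, 1.571, 0.006]
wrist_force: [0.1, 0.9, -0.1]
finger_gap: 0.0005
clock: 6.3
tcp_pos: [0.459, -0.2545, 0.1291]
eef_rot: [-0.006, 1.571, 0.006]
wrist_force: [-0.2, 0.3, 0.8]
finger_gap: 0.0007
clock: 6.47
tcp_pos: [0.4599, -0.2545, 0.1291]
eef_rot: [-0.006, 1.571, 0.006]
wrist_force: [0.5, -0.5, 0.2]
finger_gap: 0.0005
```

```bash
python3 - <<'E'
from h import *
s=bot.sense();c=bot.get_calibration('scene')
im=bot.get_image('scene')[:,:,::-1].copy()
big=cv2.resize(im,None,fx=6,fy=6,interpolation=cv2.INTER_CUBIC)
def draw(P,col):
    for u in proj(c,P): cv2.circle(big,tuple(int(v) for v in (u+.5)*6),2,col,-1)
t=np.linspace(0,6.28,60)
for z in(.116,.142): draw(np.c_[.509+.048*np.cos(t),-.255+.048*np.sin(t),0*t+z],(0,255,0))
draw([s['tcp_pos']],(0,0,255))
draw([s['tcp_pos']+[0,0,.06]],(0,0,255))
u=(proj(c,[s['tcp_pos']])[0]*6).astype(int)
cv2.imwrite('pics/s3.png',big[u[1]-250:u[1]+250,u[0]-350:u[0]+300])
E
```

```text
(no output)
```

View pics/s3.png

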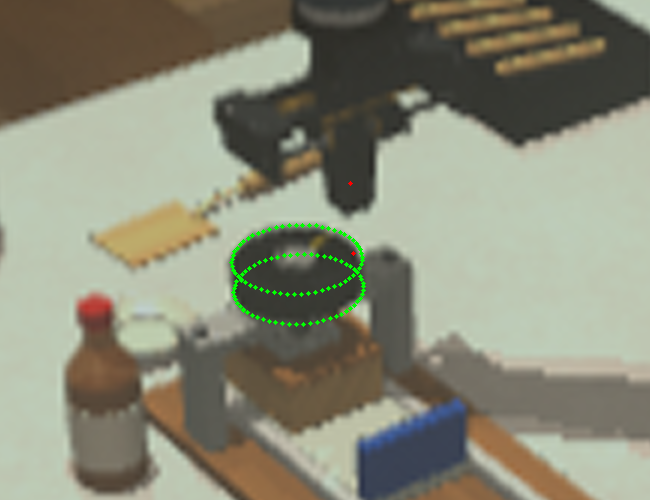

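```bash
python3 - <<'E'
from h import *
s=bot.sense();print(s['tcp_pos'],s['eef_rot'])
cw=bot.get_calibration('wrist');K,d,r,t=parts(cw);R=cv2.Rodrigues(r)[0];print('wrist cam pos',-R.T@t,'axis',R[2])
for n in('top','wrist'):
    c=bot.get_calibration(n)
    im=bot.get_image(n)[:,:,::-1].copy()
    f=6 if n=='top' else 2
    big=cv2.resize(im,None,fx=f,fy=f,interpolation=cv2.INTER_CUBIC)
    def draw(P,col):
        for u in proj(c,P): cv2.circle(big,tuple(int(v) for v in (u+.5)*f),2,col,-1)
    tt=np.linspace(0,6.28,60)
    draw(np.c_[.509+.048*np.cos(tt),-.255+.048*np.sin(tt),0*tt+.142],(0,255,0))
    draw([s['tcp_pos'],s['tcp_pos']+[0,0,.06]],(0,0,255))
    u=(proj(c,[[.48,-.255,.14]])[0]*f).astype(int)
    cv2.imwrite(f'pics/{n}4.png',big[max(0,u[1]-250):u[1]+250,max(0,u[0]-300):u[0]+300])
E
```

```text
[ 0.45988222 -0.2544923   0.12913796] [-0.00636751  1.57066382  0.00627841]
wrist cam pos [ 0.45876558 -0.1766723   0.31388801] axis [ 0.00248572 -0.30233753 -0.95319769]
```

View pics/top4.png

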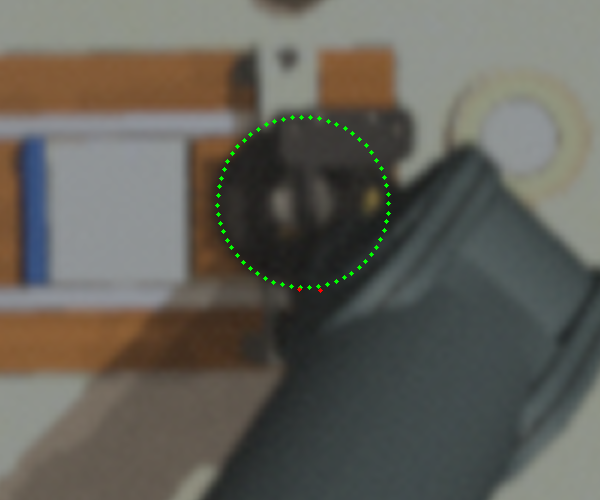

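View pics/wrist4.png

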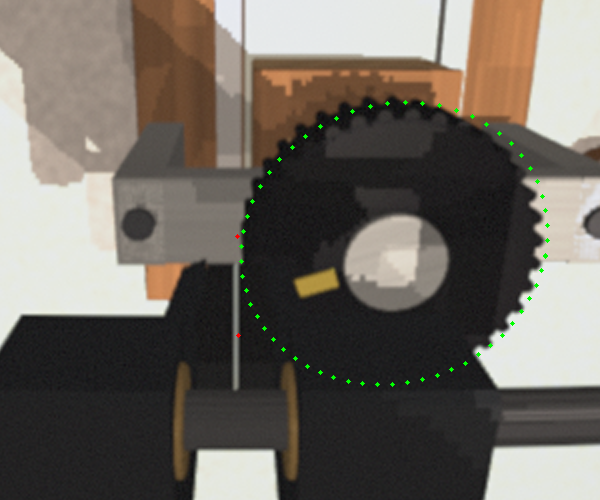

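```bash
python3 - <<'E'
from h import *
cs=bot.get_calibration('scene');cw=bot.get_calibration('wrist');s=bot.sense()
us=proj(cs,[s['tcp_pos']])[0]; u=(us*6).astype(int)
ps=(np.array([348,205])+[u[0]-350,u[1]-250])/6-.5
uw=(proj(cw,[[.48,-.255,.14]])[0]*2).astype(int)
pw=(np.array([235,262])+[max(0,uw[0]-300),max(0,uw[1]-250)])/2-.5
o1,d1=ray(cs,[ps]);o2,d2=ray(cw,[pw]);x=np.linalg.lstsq(np.c_[d1[0],-d2[0]],o2-o1,rcond=None)[0]
print(ps,pw,o1+d1[0]*x[0],o2+d2[0]*x[1])
E
```

```text
[245.83333333 152.16666667] [254.  233.5] [ 0.46598017 -0.24994418  0.17604025] [ 0.45898322 -0.24316131  0.17282841]
```

```bash
python3 -m pendant '[[[0,0,-1],[0,0,0],0],[[0,0,-1.2],[0,0,0],0],[[1,0,0],[0,0,0],0],[[1,0,0],[0,0,0],0],[[0.5,0,0],[0,0,0],0],[[0,0,0],[0,0,0],0]]'
cat > look.py <<'E'
from h import *
import sys
tag=sys.argv[1]
for n in sys.argv[2].split(','):
    cal=bot.get_calibration(n);s=bot.sense()
    im=bot.get_image(n)[:,:,::-1].copy();cv2.imwrite(f'pics/{n}_{tag}_raw.png',im)
    f=6 if n!='wrist' else 2
    big=cv2.resize(im,None,fx=f,fy=f,interpolation=cv2.INTER_CUBIC)
    def draw(P,col):
        for u in proj(cal,P): cv2.circle(big,tuple(int(v) for v in (u+.5)*f),2,col,-1)
    draw([s['tcp_pos']+[0,0,h] for h in(0,.03,.04)],(0,0,255))
    u=(proj(cal,[[.48,-.255,.14]])[0]*f).astype(int)
    if len(sys.argv)>3:u=(proj(cal,[s['tcp_pos']])[0]*f).astype(int)
    cv2.imwrite(f'pics/{n}_{tag}.png',big[max(0,u[1]-250):u[1]+250,max(0,u[0]-300):u[0]+300])
print(s['tcp_pos'],s['wrist_force'],s['clock'])
E
python3 look.py 5 scene,wrist
```

```text
clock: 7.12
tcp_pos: [0.4371, -0.254, 0.1025]
eef_rot: [-0.006, 1.573, 0.007]
wrist_force: [-0.0, 0.1, -0.4]
finger_gap: 0.0006
[ 0.43747046 -0.25436418  0.10314577] [-0.73038479  0.06668263 -0.66221655] 7.1667
```

View pics/scene_5.png

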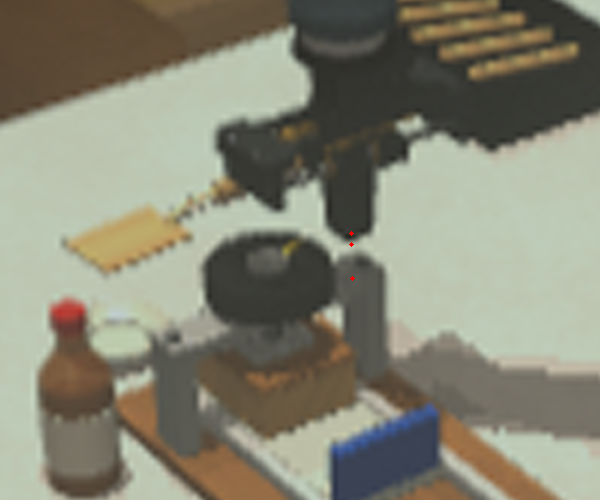

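View pics/wrist_5.png

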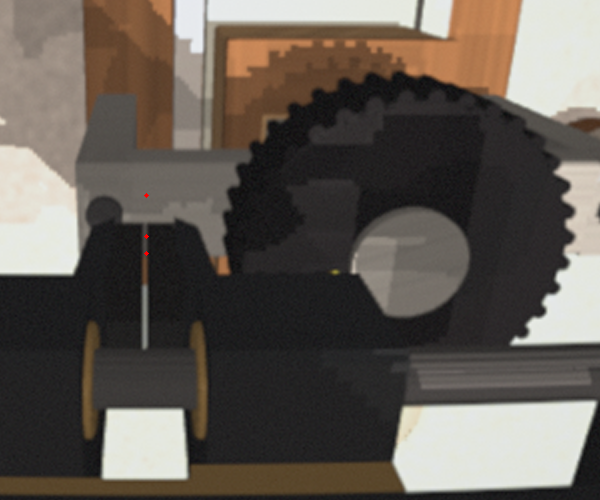

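```bash
python3 -m pendant '[[[0.5,0,0],[0,0,0],0],[[0.5,0,0],[0,0,0],0],[[0,0,0],[0,0,0],0]]'
python3 -m pendant '[[[0,0,0.2],[0,0,0],0],[[0,0,0],[0,0,0],0]]'
python3 -m pendant '[[[0,0,0.2],[0,0,0],0],[[0,0,0],[0,0,0],0]]'
python3 -m pendant '[[[0,0,0.2],[0,0,0],0],[[0,0,0],[0,0,0],0]]'
```

```text
clock: 7.47
tcp_pos: [0.4374, -0.2544, 0.0933]
eef_rot: [-0.006, 1.572, 0.007]
wrist_force: [0.4, -0.2, 0.6]
finger_gap: 0.0005
clock: 7.63
tcp_pos: [0.4403, -0.2547, 0.0942]
eef_rot: [-0.007, 1.57, 0.006]
wrist_force: [0.4, -0.2, 0.6]
finger_gap: 0.0003
clock: 7.8
tcp_pos: [0.4424, -0.2547, 0.0943]
eef_rot: [-0.007, 1.57, 0.006]
wrist_force: [0.4, -0.0, -0.7]
finger_gap: 0.0003
clock: 7.97
tcp_pos: [0.4443, -0.2546, 0.0943]
eef_rot: [-0.007, 1.57, 0.006]
wrist_force: [0.5, -0.6, -0.2]
finger_gap: 0.0004
```

```bash
for i in 1 ; do python3 -m pendant '[[[0,0,0.1],[0,0,0],0],[[0,0,0],[0,0,0],0]]'|sed -n 2,4p
python3 -m pendant '[[[0,0,0.1],[0,0,0],0],[[0,0,0],[0,0,0],0]]'|sed -n 2,4p
python3 -m pendant '[[[0,0,0.1],[0,0,0],0],[[0,0,0],[0,0,0],0]]'|sed -n 2,4p
python3 -m pendant '[[[0,0,0.1],[0,0,0],0],[[0,0,0],[0,0,0],0]]'|sed -n 2,4p;done
```

```text
tcp_pos: [0.445, -0.2546, 0.0942]
eef_rot: [-0.006, 1.571, 0.006]
wrist_force: [-0.5, 0.8, -1.0]
tcp_pos: [0.4459, -0.2546, 0.0941]
eef_rot: [-0.006, 1.571, 0.006]
wrist_force: [0.0, -0.5, 0.1]
tcp_pos: [0.4469, -0.2546, 0.0941]
eef_rot: [-0.006, 1.571, 0.006]
wrist_force: [0.8, -0.1, -0.2]
tcp_pos: [0.4476, -0.2546, 0.0941]
eef_rot: [-0.006, 1.571, 0.006]
wrist_force: [-1.4, 0.2, -0.1]
```

```bash
for i in 1 ; do python3 -m pendant '[[[0,0,0.1],[0,0,0],0],[[0,0,0],[0,0,0],0]]'|sed -n 2,4p
python3 -m pendant '[[[0,0,0.1],[0,0,0],0],[[0,0,0],[0,0,0],0]]'|sed -n 2,4p
done;python3 look.py 6 scene,wrist
```

```text
tcp_pos: [0.4479, -0.2546, 0.094]
eef_rot: [-0.006, 1.572, 0.006]
wrist_force: [-2.8, 0.4, 1.5]
tcp_pos: [0.448, -0.2546, 0.0939]
eef_rot: [-0.005, 1.573, 0.006]
wrist_force: [-6.2, -0.3, 3.4]
[ 0.44802388 -0.25458616  0.09386699] [-6.20258469 -0.52473049  2.66410227] 9.0167
```

View pics/scene_6.png

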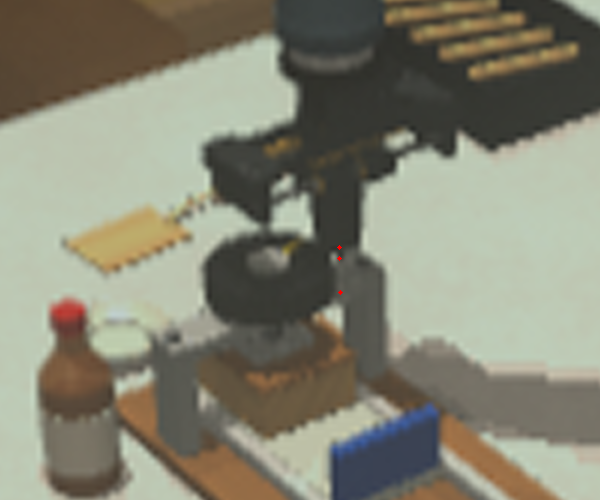

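View pics/wrist_6.png

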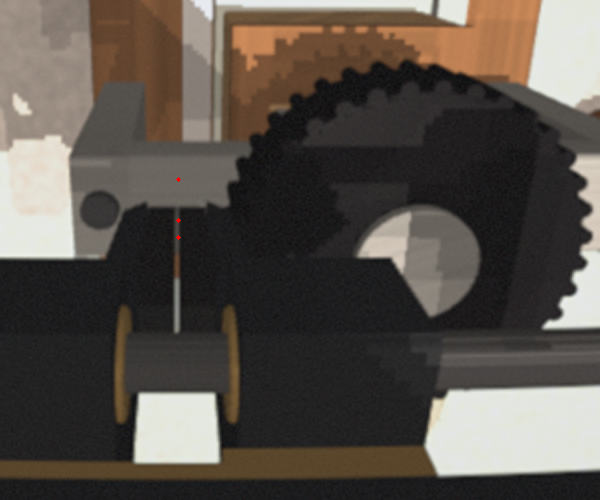

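```bash
python3 -m pendant '[[[0,-0.45,0],[0,0,0],0],[[0,-0.45,0],[0,0,0],0]]'
python3 -m pendant '[[[-0.01,-0.60,0.04],[0,0,0],0],[[-0.01,-0.59,0.12],[0,0,0],0],[[-0.01,-0.57,0.19],[0,0,0],0],[[-0.01,-0.54,0.27],[0,0,0],0],[[-0.01,-0.50,0.33],[0,0,0],0],[[-0.01,-0.45,0.40],[0,0,0],0]]'
python3 look.py 7 wrist,scene
```

```text
clock: 9.23
tcp_pos: [0.448, -0.2625, 0.0937]
eef_rot: [-0.004, 1.574, 0.008]
wrist_force: [-5.5, 1.6, 2.6]
finger_gap: 0.0003
clock: 9.73
tcp_pos: [0.4608, -0.2974, 0.0943]
eef_rot: [-0.005, 1.575, 0.004]
wrist_force: [-7.4, -3.6, 1.3]
finger_gap: 0.0005
[ 0.46190606 -0.29852855  0.09454545] [-5.79642686 -4.83617232  0.22218406] 9.7833
```

View pics/wrist_7.png

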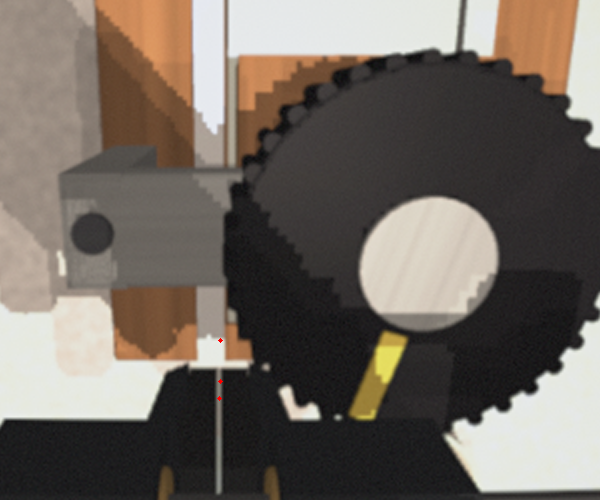

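View pics/scene_7.png

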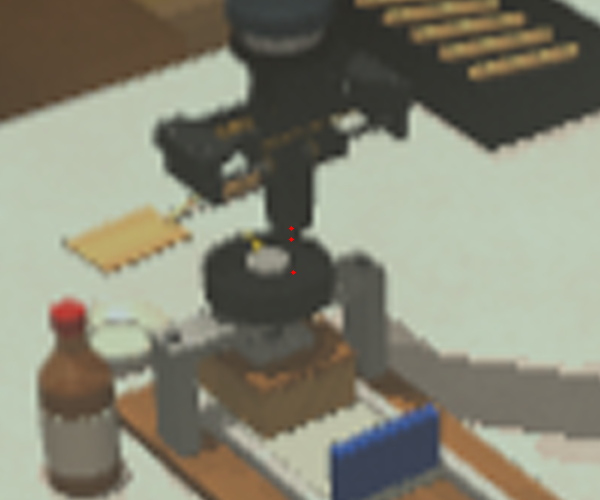

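```bash
cat > idx.py <<'E'
from h import *
import sys
rise=float(sys.argv[1]) if len(sys.argv)>1 else 0
for n in('wrist','scene'):
    c=bot.get_calibration(n);s=bot.sense();im=bot.get_image(n)[:,:,::-1].copy();hsv=cv2.cvtColor(im,cv2.COLOR_BGR2HSV)
    m=cv2.inRange(hsv,(22,110,60),(38,255,255))
    p=np.argwhere(m)[:,::-1].astype(float)
    if not len(p):continue
    w=plane(c,p,.142+rise)[:,:2]-[.509,-.255];r=np.hypot(*w.T);w=w[(r<.05)&(r>.014)]
    if len(w)>2: q=w.mean(0);print(n,len(w),'ang',np.degrees(np.arctan2(q[1],q[0]))%360,'r',np.hypot(*q))
print(s['tcp_pos'].round(4),s['wrist_force'].round(1),s['clock'])
E
python3 idx.py
python3 -m pendant '[[[-0.01,-0.40,0.45],[0,0,0],0],[[-0.01,-0.33,0.50],[0,0,0],0],[[-0.01,-0.27,0.54],[0,0,0],0],[[-0.01,-0.19,0.57],[0,0,0],0],[[-0.01,-0.12,0.59],[0,0,0],0],[[-0.01,-0.04,0.60],[0,0,0],0],[[-0.01,0,0.52],[0,0,0],0],[[-0.01,0,0.52],[0,0,0],0],[[-0.01,0,0.52],[0,0,0],0],[[-0.01,0,0.52],[0,0,0],0],[[-0.01,0,0.52],[0,0,0],0]]'
python3 idx.py .001
```

```text
wrist 633 ang 256.84849334830346 r 0.03296800702010125
scene 4 ang 257.01206331031915 r 0.030726066000071984
[ 0.4617 -0.2981  0.0945] [-5.6 -3.3 -0.5] 9.8833
clock: 10.85
tcp_pos: [0.5212, -0.3144, 0.0963]
eef_rot: [-0.01, 1.571, -0.002]
wrist_force: [-1.6, -10.8, -3.0]
finger_gap: 0.0008
wrist 737 ang 327.9719283541655 r 0.032313510008562196
scene 4 ang 324.9801244188284 r 0.026934168839910778
[ 0.5227 -0.3143  0.0964] [ -1.  -11.4  -4. ] 10.9
```

```bash

python3 -m pendant '[[[0,-0.11,0.60],[0,0,0],0],[[-0.01,0.07,0.59],[0,0,0],0],[[-0.01,0.19,0.57],[0,0,0],0],[[-0.01,0.27,0.54],[0,0,0],0],[[-0.01,0.33,0.50],[0,0,0],0],[[-0.01,0.40,0.45],[0,0,0],0],[[-0.01,0.45,0.40],[0,0,0],0],[[-0.01,0.50,0.33],[0,0,0],0],[[-0.01,0.54,0.27],[0,0,0],0],[[-0.01,0.57,0.19],[0,0,0],0],[[-0.01,0.59,0.12],[0,0,0],0],[[-0.01,0.60,0.04],[0,0,0],0]]'
python3 idx.py .002
```

```text
clock: 11.95
tcp_pos: [0.5708, -0.2644, 0.0976]
eef_rot: [-0.008, 1.566, 0.006]
wrist_force: [6.8, -2.8, -3.1]
finger_gap: 0.0006
wrist 688 ang 63.546515197132095 r 0.02904904111769177
scene 4 ang 65.20527682747418 r 0.027699927728421274
[ 0.571  -0.2625  0.0974] [ 5.5 -1.7 -1.6] 12.0
```

```bash

python3 -m pendant '[[[0,0.5,0],[0,0,0],0],[[-0.01,0.5,0],[0,0,0],0],[[-0.01,0.5,0],[0,0,0],0],[[-0.01,0.5,0],[0,0,0],0],[[-0.01,0.60,-0.04],[0,0,0],0],[[-0.01,0.59,-0.12],[0,0,0],0],[[-0.01,0.57,-0.19],[0,0,0],0],[[-0.01,0.54,-0.27],[0,0,0],0],[[-0.01,0.50,-0.33],[0,0,0],0],[[-0.01,0.45,-0.40],[0,0,0],0],[[-0.01,0.40,-0.45],[0,0,0],0],[[-0.01,0.33,-0.50],[0,0,0],0]]'
python3 idx.py .003
python3 -m pendant '[[[-0.01,0.27,-0.54],[0,0,0],0],[[-0.01,0.19,-0.57],[0,0,0],0],[[-0.01,0.12,-0.59],[0,0,0],0],[[-0.01,0.04,-0.60],[0,0,0],0],[[-0.01,0,-0.52],[0,0,0],0],[[-0.01,0,-0.52],[0,0,0],0],[[-0.01,0,-0.52],[0,0,0],0],[[-0.01,0,-0.52],[0,0,0],0],[[-0.01,0,-0.52],[0,0,0],0]]'
python3 idx.py .004
```

```text
clock: 13.05
tcp_pos: [0.5437, -0.2046, 0.098]
eef_rot: [-0.006, 1.571, 0.006]
wrist_force: [2.1, -2.1, 0.2]
finger_gap: 0.0006
scene 9 ang 148.55342782969925 r 0.028462829504545224
[ 0.5426 -0.204   0.0979] [0.6 0.1 0.8] 13.1
clock: 13.9
tcp_pos: [0.4952, -0.1989, 0.099]
eef_rot: [-0.006, 1.57, 0.007]
wrist_force: [3.1, 1.4, -0.0]
finger_gap: 0.0007
wrist 145 ang 183.30461133050895 r 0.02223152691330925
[ 0.4939 -0.1989  0.0989] [0.8 2.7 0.5] 13.95
```

```bash

python3 -m pendant '[[[0,-0.22,-0.40],[0,0,0],0],[[-0.01,-0.12,-0.59],[0,0,0],0],[[-0.01,-0.19,-0.57],[0,0,0],0],[[-0.01,-0.27,-0.54],[0,0,0],0],[[-0.01,-0.33,-0.50],[0,0,0],0],[[-0.01,-0.40,-0.45],[0,0,0],0],[[-0.01,-0.45,-0.40],[0,0,0],0],[[-0.01,-0.50,-0.33],[0,0,0],0],[[-0.01,-0.54,-0.27],[0,0,0],0],[[-0.01,-0.57,-0.19],[0,0,0],0],[[-0.01,-0.59,-0.12],[0,0,0],0],[[-0.01,-0.60,-0.04],[0,0,0],0]]'
python3 idx.py .005
```

```text
clock: 15.0
tcp_pos: [0.4484, -0.248, 0.0994]
eef_rot: [-0.004, 1.575, 0.006]
wrist_force: [-6.8, 2.8, 3.3]
finger_gap: 0.0005
scene 4 ang 267.2438002242156 r 0.029228099559549386
[ 0.4483 -0.2498  0.0996] [-6.8  1.2  1.5] 15.05
```

```bash

python3 -m pendant '[[[0,-0.47,0],[0,0,0],0],[[-0.01,-0.47,0],[0,0,0],0],[[-0.01,-0.47,0],[0,0,0],0],[[-0.01,-0.60,0.04],[0,0,0],0],[[-0.01,-0.59,0.12],[0,0,0],0],[[-0.01,-0.57,0.19],[0,0,0],0],[[-0.01,-0.54,0.27],[0,0,0],0],[[-0.01,-0.50,0.33],[0,0,0],0],[[-0.01,-0.45,0.40],[0,0,0],0]]'
python3 idx.py .006
python3 -m pendant '[[[-0.01,-0.42,0.45],[0,0,0],0],[[-0.01,-0.37,0.50],[0,0,0],0],[[-0.01,-0.30,0.54],[0,0,0],0],[[-0.01,-0.22,0.57],[0,0,0],0],[[-0.01,-0.15,0.59],[0,0,0],0],[[-0.01,-0.06,0.60],[0,0,0],0],[[-0.01,0,0.52],[0,0,0],0],[[-0.01,0,0.52],[0,0,0],0],[[-0.01,0,0.52],[0,0,0],0],[[-0.01,0,0.52],[0,0,0],0],[[-0.01,0,0.52],[0,0,0],0]]'
python3 idx.py .007
```

```text
clock: 15.85
tcp_pos: [0.4621, -0.2968, 0.1004]
eef_rot: [-0.005, 1.575, 0.002]
wrist_force: [-4.8, -1.5, -0.7]
finger_gap: 0.0001
wrist 596 ang 324.01087998371895 r 0.031384519084733185
scene 3 ang 320.032322687047 r 0.027993444501302242
[ 0.4633 -0.2979  0.1006] [-5.  -2.9 -1.2] 15.9
clock: 16.87
tcp_pos: [0.5226, -0.3144, 0.1024]
eef_rot: [-0.01, 1.571, -0.002]
wrist_force: [-3.0, -9.1, -3.9]
finger_gap: 0.0004
wrist 868 ang 39.36981533913258 r 0.029814889474939158
scene 6 ang 41.652058453742406 r 0.029484288037703373
[ 0.5241 -0.3143  0.1025] [-0.5 -9.8 -3.4] 16.9167
```

```bash

python3 -m pendant '[[[0,-0.05,0.60],[0,0,0],0],[[-0.01,0.07,0.59],[0,0,0],0],[[-0.01,0.19,0.57],[0,0,0],0],[[-0.01,0.27,0.54],[0,0,0],0],[[-0.01,0.33,0.50],[0,0,0],0],[[-0.01,0.40,0.45],[0,0,0],0],[[-0.01,0.45,0.40],[0,0,0],0],[[-0.01,0.50,0.33],[0,0,0],0],[[-0.01,0.54,0.27],[0,0,0],0],[[-0.01,0.57,0.19],[0,0,0],0],[[-0.01,0.59,0.12],[0,0,0],0],[[-0.01,0.60,0.04],[0,0,0],0]]'
python3 idx.py .008
```

```text
clock: 17.97
tcp_pos: [0.5708, -0.2626, 0.1033]
eef_rot: [-0.007, 1.569, 0.007]
wrist_force: [5.2, -2.3, -0.9]
finger_gap: 0.0001
wrist 633 ang 138.56998421393166 r 0.029598595235034383
scene 5 ang 139.94466830273439 r 0.02977749426918509
[ 0.571  -0.2609  0.1031] [ 3.1 -0.2  0.5] 18.0167
```

```bash

python3 -m pendant '[[[0,0.5,0],[0,0,0],0],[[-0.01,0.5,0],[0,0,0],0],[[-0.01,0.5,0],[0,0,0],0],[[-0.01,0.5,0],[0,0,0],0],[[-0.01,0.60,-0.04],[0,0,0],0],[[-0.01,0.59,-0.12],[0,0,0],0],[[-0.01,0.57,-0.2],[0,0,0],0]]'
python3 idx.py .008
```

```text
clock: 18.65
tcp_pos: [0.5654, -0.2254, 0.1035]
eef_rot: [-0.006, 1.572, 0.006]
wrist_force: [1.8, -1.7, 1.0]
finger_gap: 0.0002
scene 7 ang 182.88096333026172 r 0.027405715953765775
[ 0.565  -0.2239  0.1033] [ 0.8 -0.1 -0.3] 18.7
```

```bash

python3 -m pendant '[[[0,0.6,0.8],[0,0,0],0],[[-2,0.6,0.2],[0,0,0],0],[[-3,0,0],[0,0,0],0],[[-3,0,0],[0,0,0],0],[[0,2,-1.7],[0,0,0],0],[[0,2,-1.7],[0,0,0],0],[[0,2,-1.7],[0,0,0],0],[[0,0.2,-1.6],[0,0,0],0],[[0,0,0],[0,0,0],0]]'
python3 idx.py .008; python3 look.py 8 wrist,scene
python3 - <<'E'
import cv2
cv2.imwrite('pics/wr8.png',cv2.imread('pics/wrist_8_raw.png'))
E
```

```text
clock: 19.5
tcp_pos: [0.5052, -0.1506, 0.1831]
eef_rot: [-0.005, 1.575, 0.009]
wrist_force: [0.5, -0.6, -0.2]
finger_gap: -0.0001
scene 7 ang 182.88096333026172 r 0.027405715953765775
[ 0.5072 -0.1516  0.1835] [-0.5 -0.6  1. ] 19.55
[ 0.50904555 -0.15267087  0.18381748] [-0.1280012   0.28634114 -0.39571114] 19.65
```

View pics/wr8.png

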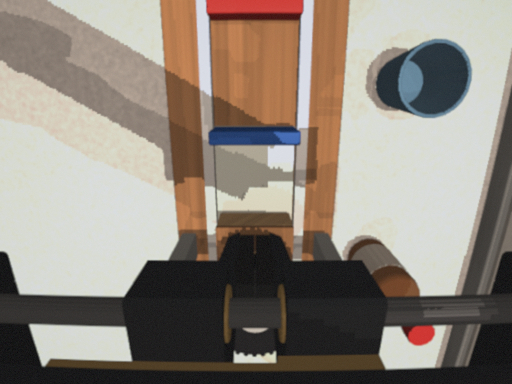

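View pics/scene_8.png

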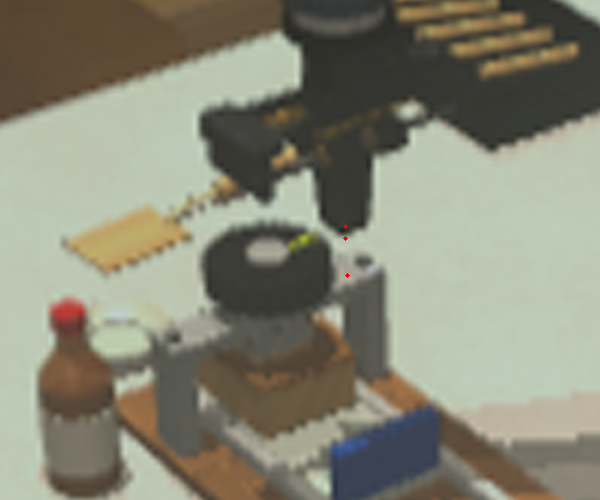

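```bash
python3 - <<'E'
from h import *
c=bot.get_calibration('wrist')
print(plane(c,[[210,144.5],[300,144.5],[255,144.5]],.075).round(4))
print('mould edge',plane(c,[[217,212],[292,212]],.073).round(4))
print('stop top', plane(c,[[208,14],[302,14]],.045).round(4))
E
```

```text
[[ 0.4653 -0.1191  0.075 ]
 [ 0.5528 -0.1183  0.075 ]
 [ 0.509  -0.1187  0.075 ]]
mould edge [[ 0.4699 -0.1901  0.073 ]
 [ 0.5485 -0.1894  0.073 ]]
stop top [[0.4628 0.0026 0.045 ]
 [0.5532 0.0033 0.045 ]]
```

```bash

python3 -m pendant '[[[2,0,0],[0,0,0],0],[[3,0,0],[0,0,0],0],[[3,0,0],[0,0,0],0],[[2,0,0],[0,0,0],0],[[1,0,0],[0,0,0],0],[[0,0,0],[0,0,0],0]]'
python3 look.py 9 wrist,scene
```

```text
clock: 20.2
tcp_pos: [0.5074, -0.1527, 0.0716]
eef_rot: [-0.006, 1.574, 0.006]
wrist_force: [0.7, -0.2, 0.2]
finger_gap: 0.0003
[ 0.50833554 -0.15309859  0.07314772] [-0.48246583  0.10488721  0.70690529] 20.25
```

View pics/wrist_9_raw.png

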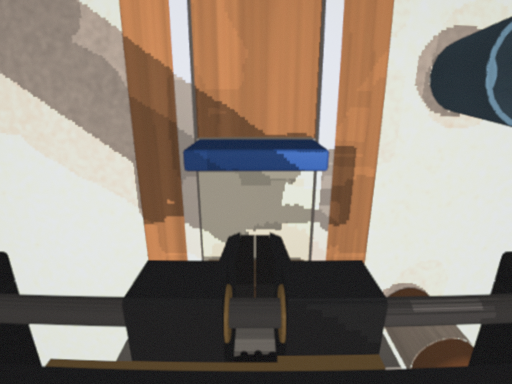

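View pics/scene_9.png

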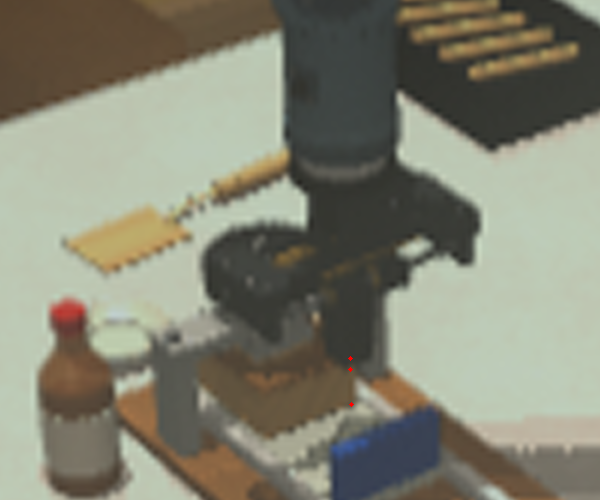

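```bash

python3 -m pendant '[[[0,0.6,0],[0,0,0],0],[[0,0.6,0],[0,0,0],0],[[0,0,0],[0,0,0],0],[[1,0,0],[0,0,0],0],[[1,0,0],[0,0,0],0],[[1,0,0],[0,0,0],0],[[0,0,0],[0,0,0],0]]'
python3 -m pendant '[[[1,0,0],[0,0,0],0],[[1,0,0],[0,0,0],0],[[0.5,0,0],[0,0,0],0],[[0,0,0],[0,0,0],0]]'
python3 look.py 10 wrist,scene
```

```text
clock: 20.88
tcp_pos: [0.5065, -0.1401, 0.0413]
eef_rot: [-0.006, 1.574, 0.007]
wrist_force: [-0.6, -0.3, 0.1]
finger_gap: 0.0004
clock: 21.22
tcp_pos: [0.5072, -0.1404, 0.0172]
eef_rot: [-0.006, 1.573, 0.006]
wrist_force: [-0.3, 0.6, -0.1]
finger_gap: 0.0004Traceback (most recent call last):
  File "look.py", line 14, in <module>
    cv2.imwrite(f'pics/{n}_{tag}.png',big[max(0,u[1]-250):u[1]+250,max(0,u[0]-300):u[0]+300])
    ~~~~~~~~~~~^^^^^^^^^^^^^^^^^^^^^^^^^^^^^^^^^^^^^^^^^^^^^^^^^^^^^^^^^^^^^^^^^^^^^^^^^^^^^^
cv2.error: OpenCV(4.12.0) /io/opencv/modules/imgcodecs/src/loadsave.cpp:1146: error: (-215:Assertion failed) !_img.empty() in function 'imwrite'
```

View pics/wrist_10_raw.png

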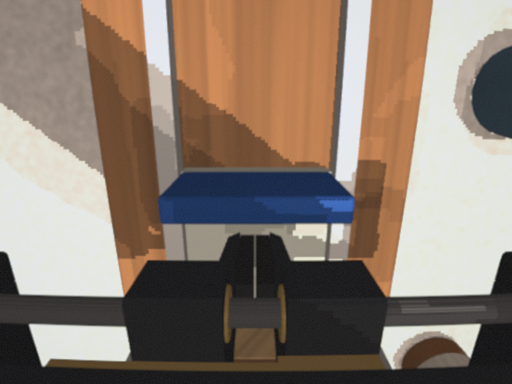

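```bash

python3 -m pendant '[[[0,0.5,0],[0,0,0],0],[[0,0.5,0],[0,0,0],0],[[0,0.5,0],[0,0,0],0],[[0,0.5,0],[0,0,0],0],[[0,0,0],[0,0,0],0]]'
python3 look.py 11 scene,wrist x
```

```text
clock: 21.68
tcp_pos: [0.5084, -0.1195, 0.0189]
eef_rot: [-0.007, 1.57, 0.007]
wrist_force: [0.9, -0.5, 0.9]
finger_gap: 0.0006
[ 0.50830146 -0.11953567  0.01883233] [-0.67625471  0.32252782  1.03396736] 21.7333
```

View pics/scene_11.png

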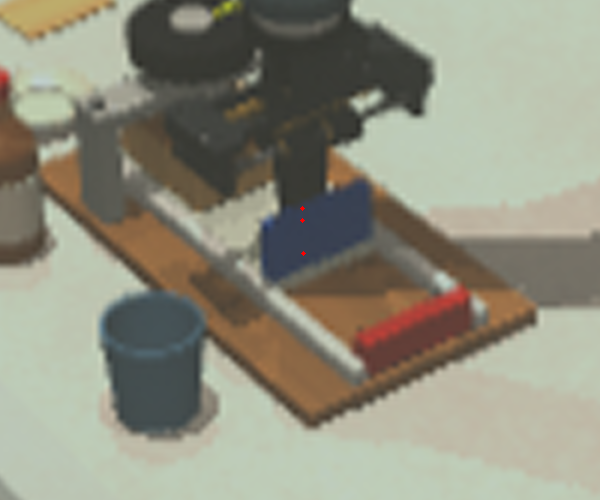

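View pics/wrist_11_raw.png

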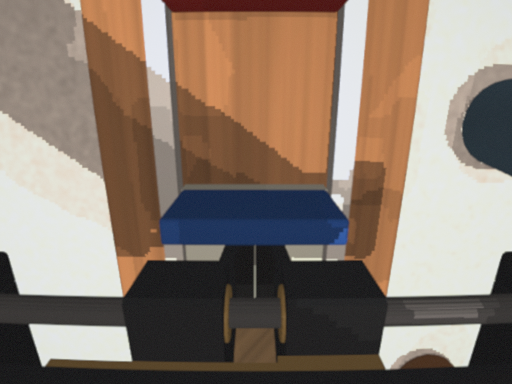

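```bash
python3 - <<'E'
from h import *
c=bot.get_calibration('wrist')
print(plane(c,[[255,242],[255,219]],.075).round(4))
E
python3 -m pendant '[[[0,0.4,0],[0,0,0],0],[[0,0.4,0],[0,0,0],0],[[0,0.4,0],[0,0,0],0],[[0,0.4,0],[0,0,0],0],[[0,0,0],[0,0,0],0]]'
python3 look.py 12 wrist x
python3 - <<'E'
import cv2
a=cv2.imread('pics/wrist_12_raw.png');print(a[170:262:2,255])
E
```

```text
[[ 0.5079 -0.1069  0.075 ]
 [ 0.5078 -0.0951  0.075 ]]
clock: 22.2
tcp_pos: [0.5081, -0.1037, 0.0187]
eef_rot: [-0.007, 1.571, 0.007]
wrist_force: [-1.0, -1.7, 0.4]
finger_gap: 0.0002
[ 0.50813754 -0.10372921  0.01870302] [-0.9644163  -1.68005515  0.36576572] 22.2
[[ 53  80 117]
 [ 53  79 117]
 [ 54  79 117]
 [ 55  81 119]
 [ 56  81 118]
 [ 51  77 114]
 [ 42  65  95]
 [ 72  85  99]
 [ 89 100 104]
 [ 90  98 103]
 [ 76  58  51]
 [ 73  41  25]
 [ 72  43  26]
 [ 71  39  20]
 [ 74  44  26]
 [ 75  44  30]
 [ 72  40  22]
 [ 72  42  24]
 [ 75  47  28]
 [ 76  47  30]
 [ 75  46  28]
 [ 72  42  25]
 [ 74  43  27]
 [ 72  39  22]
 [ 76  45  30]
 [ 87  50  30]
 [ 93  52  32]
 [ 95  55  36]
 [ 93  52  29]
 [ 93  54  34]
 [ 91  51  27]
 [ 92  53  31]
 [ 93  52  33]
 [ 91  51  30]
 [ 94  54  34]
 [ 92  52  29]
 [ 91  51  30]
 [ 86  54  40]
 [ 71  78  81]
 [ 73  80  83]
 [ 72  80  84]
 [ 73  79  82]
 [ 72  77  81]
 [ 72  78  83]
 [ 74  80  83]
 [ 73  78  82]]
```

View pics/wrist_12_raw.png

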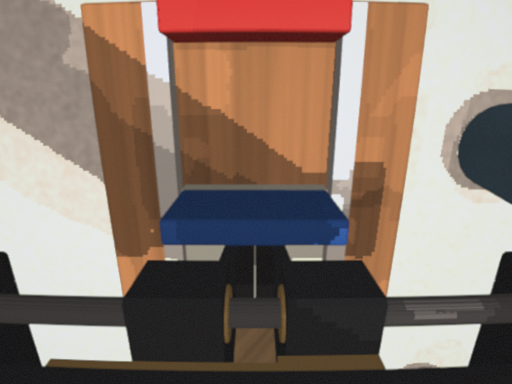

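```bash

python3 -m pendant '[[[0,0.65,0],[0,0,0],0],[[0,0.65,0],[0,0,0],0],[[0,0.65,0],[0,0,0],0],[[0,0.65,0],[0,0,0],0],[[0,0.65,0],[0,0,0],0],[[0,0.65,0],[0,0,0],0],[[0,0.65,0],[0,0,0],0],[[0,0.65,0],[0,0,0],0],[[0,0.65,0],[0,0,0],0],[[0,0.6,0],[0,0,0],0],[[0,0.4,0],[0,0,0],0],[[0,0.2,0],[0,0,0],0]]'
python3 -m pendant '[[[0,0.2,0],[0,0,0],0],[[0,0.2,0],[0,0,0],0],[[0,0,0],[0,0,0],0]]'
python3 -m pendant '[[[0,0.15,0],[0,0,0],0],[[0,0.15,0],[0,0,0],0],[[0,0,0],[0,0,0],0]]'
```

```text
clock: 23.25
tcp_pos: [0.5074, -0.0332, 0.0187]
eef_rot: [-0.007, 1.571, 0.007]
wrist_force: [-0.6, -4.8, 2.8]
finger_gap: 0.0002
clock: 23.5
tcp_pos: [0.5073, -0.0295, 0.0187]
eef_rot: [-0.006, 1.571, 0.007]
wrist_force: [1.1, -3.7, 2.3]
finger_gap: 0.0004
clock: 23.75
tcp_pos: [0.5073, -0.0268, 0.0186]
eef_rot: [-0.006, 1.571, 0.006]
wrist_force: [0.6, -4.2, 2.8]
finger_gap: 0.0
```

```bash

python3 -m pendant '[[[0,0.15,0],[0,0,0],0],[[0,0.15,0],[0,0,0],0],[[0,0.1,0],[0,0,0],0],[[0,0,0],[0,0,0],0]]'
python3 -m pendant '[[[0,0.15,0],[0,0,0],0],[[0,0.15,0],[0,0,0],0],[[0,0,0],[0,0,0],0]]'
python3 -m pendant '[[[0,0.1,0],[0,0,0],0],[[0,0.1,0],[0,0,0],0],[[0,0,0],[0,0,0],0]]'
python3 look.py 13 wrist,scene x
```

```text
clock: 24.08
tcp_pos: [0.5072, -0.0229, 0.0186]
eef_rot: [-0.006, 1.571, 0.006]
wrist_force: [0.3, -4.8, 4.2]
finger_gap: 0.0005
clock: 24.33
tcp_pos: [0.5072, -0.0199, 0.0186]
eef_rot: [-0.006, 1.571, 0.006]
wrist_force: [-0.3, -3.5, 3.1]
finger_gap: 0.0003
clock: 24.58
tcp_pos: [0.5072, -0.0191, 0.0187]
eef_rot: [-0.007, 1.571, 0.005]
wrist_force: [0.5, -6.9, 2.3]
finger_gap: 0.0005
[ 0.50724017 -0.01910995  0.01863661] [ 1.26663528 -6.10486891  2.7109574 ] 24.6333
```

View pics/wrist_13_raw.png

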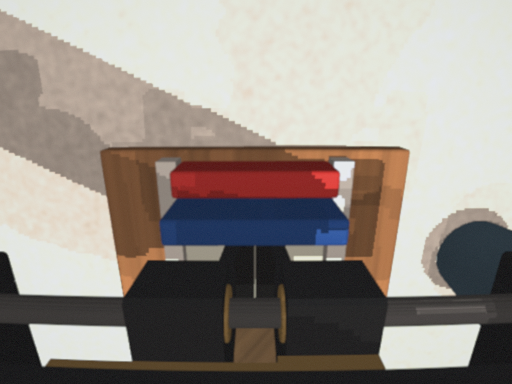

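View pics/scene_13.png

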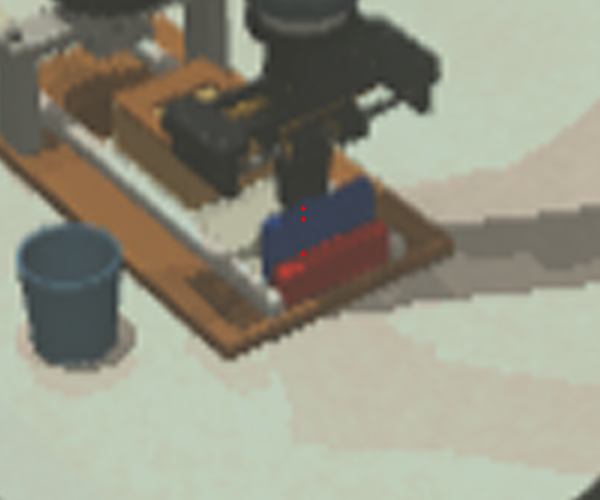

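```bash

python3 -m pendant '[[[0,0.15,0],[0,0,0],0],[[0,0.15,0],[0,0,0],0],[[0,0,0],[0,0,0],0]]'
python3 -m pendant '[[[0,0.1,0],[0,0,0],0],[[0,0,0],[0,0,0],0]]'
```

```text
clock: 24.93
tcp_pos: [0.5073, -0.0192, 0.0187]
eef_rot: [-0.008, 1.57, 0.0]
wrist_force: [0.9, -13.8, 1.2]
finger_gap: 0.0004
clock: 25.1
tcp_pos: [0.5073, -0.0192, 0.0187]
eef_rot: [-0.008, 1.569, -0.001]
wrist_force: [1.4, -16.8, 0.7]
finger_gap: 0.0004
```

Firmly against the stop. Back off inside the gap, then go up and clear.

```bash

python3 -m pendant '[[[0,-0.5,0],[0,0,0],0],[[0,-0.8,0],[0,0,0],0],[[0,-0.8,0],[0,0,0],0],[[0,0,0],[0,0,0],0]]'
python3 -m pendant '[[[2,0,0],[0,0,0],0]]' >/dev/null 2>&1 & wait; python3 -c "
from cell import bot;s=bot.sense();print(s['tcp_pos'],s['wrist_force'])"
```

```text
clock: 25.43
tcp_pos: [0.5071, -0.0359, 0.0185]
eef_rot: [-0.005, 1.571, 0.006]
wrist_force: [-0.5, -0.5, -0.8]
finger_gap: 0.0008
[ 0.5098179  -0.03495572  0.00058978] [ 0.04991619  0.62864018 -0.09409173]
```

That last row went down 2 cm when I meant up. The wrist force is near zero, so it touched nothing. Going up now.

```bash

python3 -m pendant '[[[-1,0,0],[0,0,0],0],[[-2,0,0],[0,0,0],0],[[-3,0,0],[0,0,0],0],[[-3,0,0],[0,0,0],0],[[-3,0,0],[0,0,0],0],[[-3,0,0],[0,0,0],0],[[-3,0,0],[0,0,0],0],[[-2,0,0],[0,0,0],0],[[0,0,0],[0,0,0],0]]'
python3 -m pendant '[[[0,3,-1],[0,0,0],0],[[0,3,-1],[0,0,0],0],[[0,3,-1],[0,0,0],0],[[0,3,-1],[0,0,0],0],[[0,3,0],[0,0,0],0],[[0,3,0],[0,0,0],0],[[0,3,0],[0,0,0],0],[[0,3,0],[0,0,0],0],[[0,3,0],[0,0,0],0],[[0,0,0],[0,0,0],0],[[0,0,0],[0,0,0],0]]'
python3 idx.py .008
python3 - <<'E'
from h import *
im=bot.get_image('top')[:,:,::-1];cv2.imwrite('pics/topf.png',im)
cv2.imwrite('pics/scenef.png',bot.get_image('scene')[:,:,::-1])
cv2.imwrite('pics/topfz.png',cv2.resize(im[140:290,90:430],None,fx=2.3,fy=2.3,interpolation=cv2.INTER_CUBIC))
E
python3 meas.py pics/topf.png; python3 meas.py pics/top0.png
```

```text
clock: 26.27
tcp_pos: [0.5096, -0.0349, 0.2034]
eef_rot: [-0.005, 1.564, 0.008]
wrist_force: [0.4, 0.0, -0.8]
finger_gap: 0.0002
clock: 27.18
tcp_pos: [0.4641, 0.2361, 0.1983]
eef_rot: [-0.01, 1.572, 0.008]
wrist_force: [-0.5, -0.6, -0.7]
finger_gap: 0.0006
scene 7 ang 182.88096333026172 r 0.027405715953765775
[0.4645 0.2343 0.1984] [-0.2 -1.1  0.3] 27.2333
base ((507.6476135253906, -154.64320373535156), (196.46038818359375, 365.13372802734375), 0.43332961201667786)
wheel ((505.7839660644531, -248.63916015625), 53.78328323364258) ((508.8304443359375, -248.09828186035156), (81.25692749023438, 101.72164154052734), 7.701578140258789)
blue 44 ((506.2223815917969, -0.8280832767486572), (3.5739426612854004, 74.82608795166016), 89.6080093383789)
red 73 ((505.3324890136719, 14.324308395385742), (10.93013858795166, 80.22418212890625), 89.67903900146484)
yel 17 ((477.0837097167969, -256.4027099609375), (6.738874435424805, 20.18227195739746), 88.70942687988281)
base ((507.66754150390625, -154.92906188964844), (196.4265594482422, 365.77984619140625), 0.4605216979980469)
wheel ((506.07366943359375, -249.61509704589844), 50.427955627441406) ((508.19293212890625, -248.85873413085938), (82.70714569091797, 95.96987915039062), 17.587038040161133)
blue 57 ((507.11163330078125, -108.24351501464844), (78.59086608886719, 8.610273361206055), 2.2850704193115234)
red 82 ((505.3323974609375, 14.307306289672852), (10.964140892028809, 80.22418212890625), 89.67903900146484)
yel 18 ((478.6978759765625, -264.86102294921875), (19.016733169555664, 8.560253143310547), 17.218368530273438)
```

View pics/topfz.png

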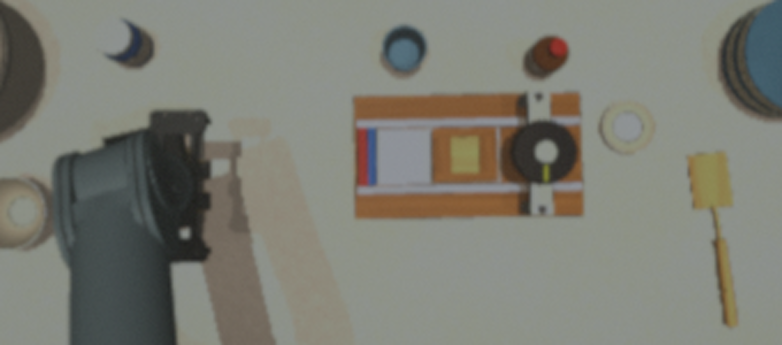

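View pics/scenef.png

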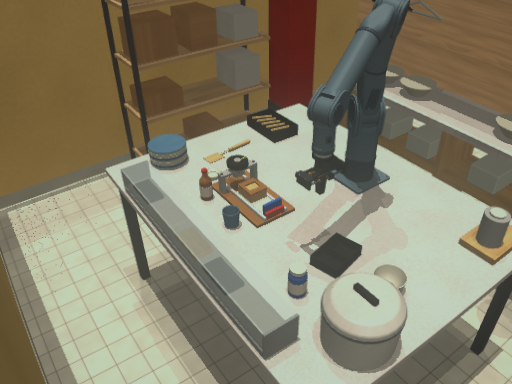

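```bash
python3 -c "
from cell import bot;print(bot.sign_off())"
```

```text
the job is handed in; nothing more can be done
None
```

I loosened the press, pushed the mould sled out against the red stop, and handed the job in at about 27 s of the 69 s allowed.

- **Wheel:** I rolled the shut fingertip anticlockwise around the rim. The yellow index line went from 196° through two near-full rounds to 183°. That is about 707°, plus up to 23° because the starting angle is not known. The line still read 183° at the end.
- **Sled:** I pushed the inner face of the blue bar until the tool stopped moving and the force rose to about 17 N. I stopped at y −19 mm, against a predicted −19.5 mm. The last top picture shows the blue bar touching the red stop and the mould out from under the press.
- **Surroundings:** By eye, the bottle, cup, dish, paddle, jar, tray and bowl look unmoved in the last top and scene pictures; I did not measure them. The arm finished about 0.2 m up and well clear, with wrist force near zero.

Three things did not go as expected:

- **Fingertip height:** The visible fingertips sat about 35 mm higher than the reported tool position. My first approach passed above the wheel without touching it. I used the heights seen in the pictures from then on.
- **Wheel slip:** The wheel turned less than the finger over one stretch on its +y side, about 35° instead of 61°. I pressed slightly harder after that, and the index readings already include the loss.
- **Wrong row:** After backing off from the bar I typed one 2 cm move downward instead of up. It stayed in the open gap and the force reading was near zero.

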